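# Fit the snap ring with spreading pliers

### The job

Take the orange-handled spreading pliers from their stand, put their two pins into the eyes of the black snap ring waiting on top of the spindle, and squeeze them to spread the ring over the spindle's wide collar. Press the spread ring down against the spring-loaded blue cover and let it close into the groove under the collar, then draw the pliers out and stand them back, upright, in their stand. Leave the roller, the pot and the screwdriver where they are.

Things in the scene. Friction and masses are not known exactly. Their poses are not given: they have to be found in the camera images.
- hub: Fixed aluminium plate 100 x 100 x 20 mm with an upright steel spindle at its middle. Origin: underside centre, on the spindle axis; z up. Heights above it: groove (radius 18.8 mm) up to 60 mm, filled from below by the blue cover; wide collar (radius 22 mm) 60 to 70 mm, its top 3 mm chamfered to radius 20.5 mm; pilot boss (radius 18 mm) 70 to 75 mm.
- spindle_top (a point): Point on the spindle axis at the height of the collar's top face (70 mm above the hub's origin), on which the ring waits.
- cover_top (a point): Centre of the top face of the blue round cover (radius 42 mm, 7 mm thick) that slides on the spindle below the collar. At rest its top is 59 mm above the hub's origin, only 1 mm below the collar, so it must be pushed down to make room for the ring.
- cover (a joint): How far the blue cover is pressed down, m: 0 at rest, 0.009 at its stop. Spring: about 1.5 N to start, 3.3 N at the stop. With the ring home the spring holds the ring up against the underside of the collar and this reads about 0.004.
- ring: Black steel snap ring, 44 g: two arms (5 x 5 mm) hinged at a knuckle. Origin: ring centre, underside; z up, eyes towards +x, knuckle at x = -32 mm. Closed inner radius 20 mm. It starts closed, flat on the collar's top. The frame belongs to the right (-y) arm and turns by minus half the spread. As it spreads fully (about 0.18 rad an arm) the eyes draw 3 mm nearer to the ring's centre.
- ring_arm (a joint): Total spread of the ring, rad: 0 closed (as made), stop at 0.46; about 0.26 is the least that passes the collar. Spring: about 2.5 N at the eyes to start, 6 N at 0.37 rad.
- eye_right (a point): Top centre of the right eye: a square lug 14.5 x 14.5 mm, 10 mm tall from the ring's underside, with an 8.5 mm square through hole. Closed: 31 mm in x and -10 mm in y from the ring's origin, 10 mm up. Moves with its arm.
- eye_left (a point): Top centre of the left eye, the mirror image (y = +10 mm when closed, so the holes are 20 mm apart).
- pliers: Upright spreading pliers, 150 g, two sliding halves; this half has its handle at -y, its pin at +y. Origin: at pin-tip height, midway between the pins when not squeezed; z up, y the line of motion. From the pin tips up: pins (diameter 4.5 mm) to 9 mm; legs (12 mm), whose ends press on the eyes, to 42; cross bars (24 mm in x, 76 in y) 41 to 51; orange handles (24 mm wide in x, 10 thick) 52 to 98.
- jaw (a joint): Squeeze of the handles, m: 0 free (handles 64 mm over their outer faces, pins 17 mm apart), stop at 0.030 (handles 34 mm, pins 47 mm apart). Squeezing moves each handle in and each pin OUT by half of it. 0.003 brings the pins to the eyes' 20 mm spacing. Spring: 5 N to start, 11 N at the stop (about 17 N with the ring); it opens when let go.
- pin_left (a point): Tip of the pin at +y of the pliers.
- pin_right (a point): Tip of the pin at -y of the pliers.
- handle_right (a point): Middle of the outer face of the handle at -y, 75 mm above the pin tips; the handle reaches from 23 mm below this point to 23 mm above it.
- handle_left (a point): Middle of the outer face of the handle at +y, likewise.
- stand: White plastic plier stand, fixed, base 70 x 90 mm. Origin: underside centre. Two walls (54 mm along x, centred at y = -34 and +34 mm) with tops 60 mm up; the pliers hang with their cross bars on both wall tops, pin tips 19 mm above the table, between flared lips 7 mm tall, 35 mm apart in x at their foot. The pliers' y is parallel to the stand's; a half turn is the same.
- roller: Finished blue and white roller, diameter 52 mm, 54 mm tall, loose on the table; origin underside centre. Leave it.
- pot: White pot with a blue lid, diameter 64 mm, 50 mm tall, loose; origin underside centre. Leave it.
- driver: Orange screwdriver lying on the table, 160 mm long along its x. Leave it.
Not all that is in view belongs to the job. Of the things shaped like the ring, the black one is meant.

How it is judged (in metres and radians):
On the way, in this order (a step that is already met when the one before it is completed fails the run):
1. both pins of the pliers are down in the eyes of the ring, on the spindle (distance between any of pin_left, pin_right and eye_left below 0.0125 m and distance between any of pin_left, pin_right and eye_right below 0.0125 m and z of each of pin_left, pin_right in the frame of ring below 0.006 m and value of joint ring_arm below 0.15 rad and z of ring in the frame of hub above 0.067 m), for 0.1 s.
2. with the pins still in the eyes, the ring is spread over the collar and pressed down on the cover until it lies wholly below the collar (distance between any of pin_left, pin_right and eye_left below 0.0125 m and distance between any of pin_left, pin_right and eye_right below 0.0125 m and z of each of pin_left, pin_right in the frame of ring below 0.006 m and value of joint ring_arm above 0.2 rad and z of ring in the frame of hub below 0.0555 m and value of joint cover above 0.0035 m), for 0.1 s.
3. the ring has closed into the groove under the collar (value of joint ring_arm below 0.09 rad and z of ring in the frame of hub below 0.0572 m and horizontal distance between ring and hub below 0.004 m and angle between ring's own z axis and vertical below 0.06 rad), for 0.2 s.
At the end, for the whole second after the job is handed in: The ring is closed (under 0.09 rad), level (0.06 rad), within 4 mm of the spindle axis, its underside 52.5 to 57.2 mm above the hub origin, the cover held 2.5 to 6 mm down; the pliers hang upright (0.08 rad) by their bars in the stand, within 12 mm of its centre, not squeezed; both at rest (all of step 3 and z of ring in the frame of hub above 0.0525 m and value of joint cover between 0.0025 and 0.006 m and horizontal distance between pliers and stand below 0.012 m and z of pliers in the frame of stand between 0.016 and 0.0215 m and angle between pliers's own z axis and vertical below 0.08 rad and value of joint jaw below 0.004 m and linear speed of each of ring, pliers below 0.02 m/s); the robot touches nothing.
It fails at once if the roller moved by more than 20 mm (distance of roller from where it was at the start of the episode above 0.02 m).
It fails at once if the pot moved by more than 20 mm (distance of pot from where it was at the start of the episode above 0.02 m).
It fails at once if the screwdriver moved by more than 20 mm (distance of driver from where it was at the start of the episode above 0.02 m).
It also fails if it takes over 61 s, if anything falls off the work surface, if the arm or the gripper's body presses on something with over 40 N, if the wrist force passes 120 N, or if a joint passes its speed limit or range.

### The arm

A 7-joint arm with a two-finger parallel gripper is mounted at the origin on the work surface. World frame = base frame: x ahead of the robot, y to its left, z up, the work surface at z = 0. Lengths are in m, angles in degrees, forces in N, time in s.
With the tool pointing down it reaches from about 0.425 to 0.875 m from the base axis. Payload 9.9 kg.
Tool frame: the origin (TCP) lies at the very end of the fingers, on their centre line; the grasp point (between the pads) lies robot.hold_point_z behind it (robot.hold_point_z is the distance from the TCP to the grasp point, in m); z points along the fingers, x is the direction in which the jaws open and shut, and the axes are right-handed (so a half turn about z gives the same grasp; the last joint's range is limited). The gripper opens to 85 mm and grips with 20 to 120 N. Pads are 22 mm wide; open, the fingers measure 114 mm over their backs; the gripper's body (76 mm by 85 mm) begins 54 mm behind the grasp point. The pads swing forward as they close: fully open they stand 13 mm farther back than shut.
Start: joints at [58.51, 32.985, 1.427, 82.34, -0.859, 64.687, -3.237], TCP at [0.303, -0.603, 0.231] pointing down, gripper open.
Joint ranges: [-157.87, 157.87], [-19.46, 123.44], [-87.15, 90], [11.01, 140.99], [-62.26, 242.26], [9.8, 113.94], [-161.44, 161.44]. Speed limits (degrees/s): [127.2, 127.2, 172.46, 172.46, 180, 180, 180].

### API

Orientations are given as a 3x3 rotation matrix whose columns are the frame's x, y, z axes.
In Python, from workcell import robot, viewer gives the robot as it stands.
- The arm moves only by the tool jog_arm, never from a script. Its argument "plan" is a list of rows, each a list of 7 numbers: the shift along the tool's x, y, z in cm, then the turn, a rotation vector about the tool's x, y, z in rad, then the closure, from 0 (fully open) to 1 (shut). A call has 1 to 20 rows; each row is the pose to reach, as a shift and turn from the pose commanded when the call began, along the tool's axes at that moment; what a row does not reach only later rows make up. A row lasts 1/10 s, in which the tool goes at most 50 mm and 8.59 degrees, less where a joint would pass 70% of its speed; a pose out of reach is approached as far as the arm can. A call with a gripper value outside its range is refused whole. The fingers move at their own pace and stop on an object; the grip force is fixed at half the most. Time passes only in rows, so rows that repeat a pose let the fingers close. It gives the time, the measured TCP pose, the force and the opening at its end, in the units of the state.
- robot.read_state(): the state, without advancing time (a new reading comes with each control period).
- viewer.read_camera(name): name is "scene" or "top" or "wrist"; returns (picture, depth): 400x640x3 uint8, red, green, blue; 400x640 float32, m along the optical axis (not along the pixel's ray), 0 where there is no reading.
- viewer.get_calibration(name): a dict with "fx", "fy", "cx", "cy" (pixels), "world_to_cam" (4x4, takes a point from world to camera coordinates). Camera axes: x right, y down, z forward; pixel columns grow to the right and rows downward; lengths in m; the calibration is good to about 2 mm. The wrist camera is an equidistant fisheye: a pixel r from the principal point sees the ray r / f radians off the axis. A picture is of the moment at which its call begins: read the wrist's pose just before it. get_calibration takes no time and is no camera call; for the wrist camera it gives the pose at the moment of the call.
- robot.hand_in(): hands the job in, once; it reports no verdict.
The state is a dict: "time": time; "joint_pos": joint angles; "qd": joint speeds; "effort": joint torques, N m; "ee_pos": TCP position; "orientation": TCP orientation; "contact_force": force on the tool from outside, world axes, zero at the start; "torque": the same for the moment, N m; "width": finger opening in m.
Only numpy, scipy, OpenCV 4.12 (cv2) and the standard library are available. Lean on these libraries where they do the work, as an engineer would, in place of code of your own. Each camera call takes 0.05 s, during which the arm holds its last target. There are 200 camera calls.

## Working session

There is one attempt and no reset: what is moved stays moved. The work goes in short steps, Python scripts to look and compute and a tool call to move; the robot and the scene stay as the last step left them, time stands still between calls to the robot, and variables do not carry over. Pictures are saved under pics/ and viewed, about 8 in all and at most 12, crops included, and the job is handed in when it is done.

Besides the shell and the picture viewer there is one more tool, called after "Emit:" in YAML: its name, and indented under it one key for each argument. jog_arm: Moves the arm, as the interface text tells. Its arguments: {"type":"object","properties":{"plan":{"type":"array","items":{"type":"array","items":{"type":"number"}}}},"required":["plan"]}

```bash
ls; mkdir -p pics; cat > h.py <<'E'
import numpy as np, cv2
from workcell import robot, viewer
def grab(n, tag):
    c=viewer.get_calibration(n); im,d=viewer.read_camera(n)
    np.savez(f'pics/{tag}.npz',im=im,d=d,T=c['world_to_cam'],k=[c['fx'],c['fy'],c['cx'],c['cy']])
    cv2.imwrite(f'pics/{tag}.png',im[:,:,::-1]); return c,im,d
def cloud(tag):
    z=np.load(f'pics/{tag}.npz'); fx,fy,cx,cy=z['k']; d=z['d']
    v,u=np.mgrid[:400,:640]; P=np.stack([(u-cx)/fx*d,(v-cy)/fy*d,d],-1)
    T=np.linalg.inv(z['T']); W=P@T[:3,:3].T+T[:3,3]; W[d==0]=np.nan
    return z['im'],W
E
python3 - <<'E'
from h import *
grab('top','top0'); grab('scene','sc0')
s=robot.read_state(); print({k:np.round(v,3).tolist() for k,v in s.items()}, robot.hold_point_z)
for t in ('top0','sc0'):
    z=np.load(f'pics/{t}.npz'); print(z['T'].round(3).tolist(),z['k'])
a=cv2.imread('pics/top0.png')
E
```

```text
pics
{'time': 0.1, 'joint_pos': [58.51, 33.028, 1.422, 82.382, -0.858, 64.687, -3.238], 'qd': [-0.0, -0.119, -0.071, -0.146, -0.106, -0.004, 0.141], 'effort': [0.007, -76.731, 2.259, -28.661, 0.016, 0.009, 0.0], 'ee_pos': [0.303, -0.603, 0.231], 'orientation': [[0.449, -0.893, -0.001], [-0.893, -0.449, 0.001], [-0.002, 0.0, -1.0]], 'contact_force': [-0.261, 0.376, 0.389], 'torque': [0.012, -0.011, -0.011], 'width': 0.085} 0.0187
[[-0.014, -1.0, 0.026, 0.023], [-0.996, 0.011, -0.093, 0.577], [0.093, -0.027, -0.995, 0.759], [0.0, 0.0, 0.0, 1.0]] [376.69706568 376.69706568 319.04021352 192.04247419]
[[0.85, 0.527, -0.015, -0.461], [0.392, -0.651, -0.65, -0.148], [-0.352, 0.547, -0.76, 0.97], [0.0, 0.0, 0.0, 1.0]] [385.77029897 385.77029897 320.37366329 198.18101461]
```

View pics/top0.png

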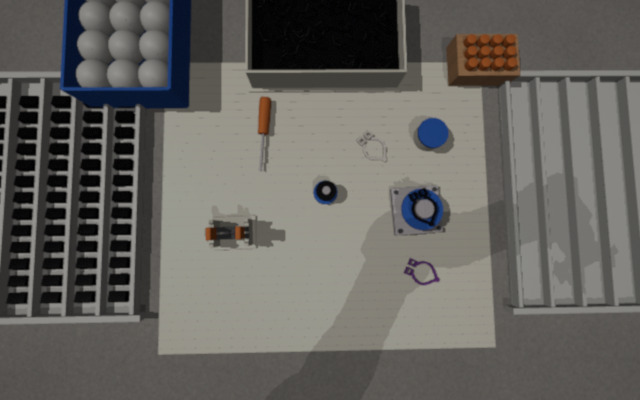

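View pics/sc0.png

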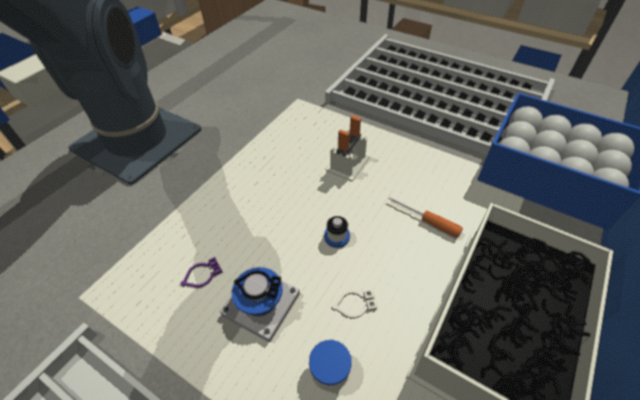

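The top view shows the pliers and stand at (230,232), the black ring on the hub at (423,208) with its eyes to the upper left, the roller at (325,190), the pot at (432,133) and the screwdriver at (264,130).

```bash
python3 - <<'E'
from h import *
im,W=cloud('top0')
z=W[...,2]
def st(m,n):
    p=W[m]; print(n,m.sum(),np.nanmedian(p,0).round(4),np.nanmin(p,0).round(4),np.nanmax(p,0).round(4))
hsv=cv2.cvtColor(im,cv2.COLOR_RGB2HSV).astype(int)
box=lambda u0,u1,v0,v1:(np.add.outer(np.zeros(400),np.arange(640))>=u0)&(np.arange(640)<u1)[None]&(np.arange(400)>=v0)[:,None]&(np.arange(400)<v1)[:,None]
org=(hsv[...,0]<20)&(hsv[...,1]>150)&(hsv[...,2]>50)
for b in [(195,224,215,250),(224,262,215,250)]:
    m=box(*b)&org; st(m,'h'); m2=m&(z>0.109); st(m2,'htop')
    print(np.array(cv2.minAreaRect((W[m2][:,:2]*1000).astype(np.float32))[0]))
hb=box(380,460,175,245)
for lo,hi in [(.012,.028),(.05,.0625),(.0655,.0725),(.0725,.077),(.0775,.085)]:
    m=hb&(z>lo)&(z<hi); st(m,(lo,hi)); print(cv2.minAreaRect((W[m][:,:2]*1000).astype(np.float32)))
m=hb&(z>.068)&(im.max(-1)<60); st(m,'dark')
# stand
m=box(195,270,205,260)&(z>.004)&(z<.012); st(m,'base');print(cv2.minAreaRect((W[m][:,:2]*1000).astype(np.float32)))
m=box(195,270,205,260)&(z>.05)&(z<.08); st(m,'lips');print(cv2.minAreaRect((W[m][:,:2]*1000).astype(np.float32)))
A=cv2.resize(im[165:255,370:480],None,fx=5,fy=5,interpolation=cv2.INTER_CUBIC)
B=cv2.resize(im[205:260,190:270],None,fx=5,fy=5,interpolation=cv2.INTER_CUBIC)
C=np.zeros((600,800,3),np.uint8);C[:450,:550]=A;
C2=np.zeros((450,800+150,3),np.uint8);C2[:450,:550]=A;C2[:275,550:950]=B
C2=cv2.resize(np.clip(C2*1.6,0,255).astype(np.uint8),(800,379))
cv2.imwrite('pics/crop0.png',C2[:,:,::-1])
E
```

```text
h 75 [0.4946 0.2186 0.1167] [0.4855 0.2146 0.0941] [0.5054 0.2243 0.1197]
htop 67 [0.4963 0.2196 0.1169] [0.4855 0.2146 0.1132] [0.5054 0.2243 0.1197]
[495.50601196 219.40653992]
h 87 [0.4957 0.1659 0.116 ] [0.4865 0.161  0.0606] [0.5067 0.1824 0.1204]
htop 70 [0.4965 0.1655 0.1165] [0.4865 0.161  0.112 ] [0.5065 0.1702 0.1204]
[496.53158569 165.67605591]
(0.012, 0.028) 915 [ 0.5294 -0.1601  0.0204] [ 0.4854 -0.2427  0.0121] [ 0.5902 -0.138   0.028 ]
((537.2088623046875, -190.64549255371094), (100.07615661621094, 100.74991607666016), 3.688446283340454)
(0.05, 0.0625) 757 [ 0.5319 -0.1821  0.0595] [ 0.4956 -0.2334  0.0514] [ 0.578  -0.1485  0.0625]
((537.0208740234375, -190.48626708984375), (82.91401672363281, 82.76629638671875), 29.731237411499023)
(0.0655, 0.0725) 42 [ 0.5332 -0.1871  0.0707] [ 0.5112 -0.21    0.0671] [ 0.5725 -0.1632  0.0725]
((540.34521484375, -187.9099884033203), (62.87771224975586, 43.825775146484375), 7.976696014404297)
(0.0725, 0.077) 446 [ 0.5365 -0.1912  0.0751] [ 0.5034 -0.215   0.0725] [ 0.5744 -0.1602  0.077 ]
((538.3231811523438, -189.66412353515625), (73.84814453125, 51.02894973754883), 8.522017478942871)
(0.0775, 0.085) 102 [ 0.5639 -0.1822  0.0798] [ 0.5112 -0.213   0.0775] [ 0.5778 -0.1604  0.0836]
((541.1768188476562, -186.7191162109375), (66.01385498046875, 45.51750183105469), 22.17391014099121)
dark 310 [ 0.5464 -0.1865  0.0758] [ 0.5053 -0.215   0.068 ] [ 0.5778 -0.1602  0.0836]
base 661 [0.4948 0.1934 0.0061] [0.4593 0.1429 0.004 ] [0.5531 0.2775 0.0116]
((505.8822326660156, 210.2174530029297), (92.44669342041016, 134.40504455566406), 1.3828991651535034)
lips 465 [0.4952 0.1935 0.0682] [0.4679 0.1551 0.0501] [0.5223 0.2326 0.0797]
((495.16949462890625, 193.7166290283203), (53.2437858581543, 76.94345092773438), 1.1584113836288452)
```

View pics/crop0.png

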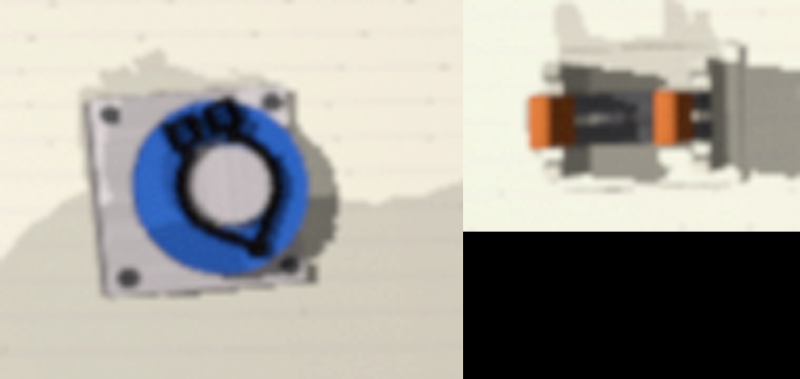

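The ring's eyes point about 24° left of +x. The pliers are centred near (0.496, 0.193) at a yaw of about 1°. I'll hover over the ring for a closer look.

Emit:
jog_arm:
  plan:
    - [-26.4, -39.4, -2, 0, 0, 0, 0]
    - [-26.4, -39.4, -2, 0, 0, 0, 0]
    - [-26.4, -39.4, -2, 0, 0, 0, 0]
    - [-26.4, -39.4, -2, 0, 0, 0, 0]
    - [-26.4, -39.4, -2, 0, 0, 0, 0]
    - [-26.4, -39.4, -2, 0, 0, 0, 0]
    - [-26.4, -39.4, -2, 0, 0, 0, 0]
    - [-26.4, -39.4, -2, 0, 0, 0, 0]
    - [-26.4, -39.4, -2, 0, 0, 0, 0]
    - [-26.4, -39.4, -2, 0, 0, 0, 0]
    - [-26.4, -39.4, -2, 0, 0, 0, 0]
    - [-26.4, -39.4, -2, 0, 0, 0, 0]
    - [-26.4, -39.4, -2, 0, 0, 0, 0]
    - [-26.4, -39.4, -2, 0, 0, 0, 0]

```text
time: 1.5
ee_pos: [0.5358, -0.1918, 0.2512]
orientation: [[0.447, -0.895, -0.001], [-0.895, -0.447, -0.0], [0.0, 0.001, -1.0]]
contact_force: [1.0, -0.4, 0.1]
width: 0.0858
```

```bash
cat >> h.py <<'E'
def wcloud(tag):
    z=np.load(f'pics/{tag}.npz'); fx,fy,cx,cy=z['k']; d=z['d']
    v,u=np.mgrid[:400,:640]; a=(u-cx)/fx; b=(v-cy)/fy; th=np.hypot(a,b)+1e-9
    t=np.tan(np.minimum(th,1.5)); P=np.stack([a/th*t*d,b/th*t*d,d],-1)
    T=np.linalg.inv(z['T']); W=P@T[:3,:3].T+T[:3,3]; W[d==0]=np.nan
    return z['im'],W
E
python3 - <<'E'
from h import *
s=robot.read_state(); print(s['time'],s['ee_pos'],np.round(s['orientation'],4).tolist(),s['contact_force'])
c,im,d=grab('wrist','w1'); print(np.linalg.inv(c['world_to_cam']).round(3).tolist(),c['fx'],c['cx'],c['cy'])
im,W=wcloud('w1')
z=W[...,2]; m=(np.hypot(W[...,0]-.537,W[...,1]+.1905)<.05)&(z>.04)&(z<.1)
v,u=np.where(m); print(u.min(),u.max(),v.min(),v.max())
C=im[max(v.min()-8,0):v.max()+8,max(u.min()-8,0):u.max()+8]; f=min(780/C.shape[1],580/C.shape[0],6)
cv2.imwrite('pics/w1c.png',np.clip(cv2.resize(C,None,fx=f,fy=f,interpolation=cv2.INTER_CUBIC)[:,:,::-1]*1.6,0,255).astype(np.uint8));print(f)
E
```

```text
1.5 [ 0.5358242  -0.19183319  0.25116616] [[0.4469, -0.8946, -0.0006], [-0.8946, -0.4469, -0.0005], [0.0002, 0.0007, -1.0]] [ 0.95463619 -0.40913186  0.11914644]
[[0.447, -0.856, -0.262, 0.601], [-0.895, -0.427, -0.13, -0.159], [-0.001, 0.292, -0.956, 0.394], [0.0, 0.0, 0.0, 1.0]] 309.70691628693146 321.8166667654327 197.6784386342542
283 358 133 206
6
```

View pics/w1c.png

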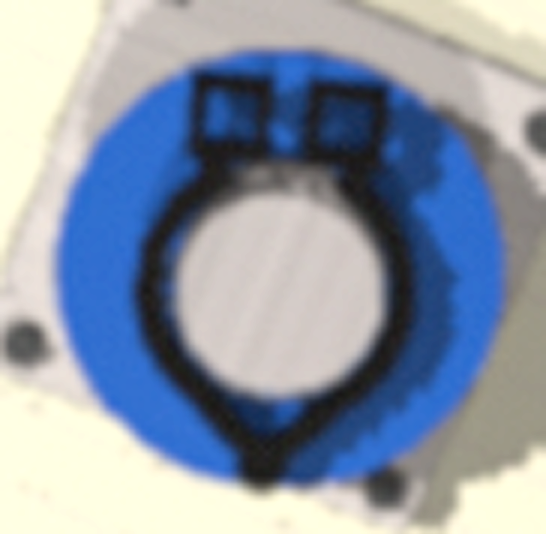

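The crop shows the left eye at (232,113), the right eye at (347,120), the knuckle at (262,465) and the boss centre at (281,296), all in crop pixels (origin (275,125), scale 6).

```bash
cat >> h.py <<'E'
def ray(tag,u,v,h):
    z=np.load(f'pics/{tag}.npz'); f,_,cx,cy=z['k']; a=(u-cx)/f;b=(v-cy)/f;th=np.hypot(a,b)+1e-9
    r=np.array([a/th*np.sin(th),b/th*np.sin(th),np.cos(th)]); T=np.linalg.inv(z['T']); r=T[:3,:3]@r;o=T[:3,3]
    return o+r*(h-o[2])/r[2]
E
python3 - <<'E'
from h import *
P=lambda u,v,h: ray('w1',275+(u+.5)/6-.5,125+(v+.5)/6-.5,h)
for n,a in dict(L=(232,113,.08),R=(347,120,.08),K=(262,465,.077),boss=(281,296,.075),cov=(281,268,.059)).items(): print(n,P(*a).round(4))
L,R,K=P(232,113,.08),P(347,120,.08),P(262,465,.077)
d=(L+R)/2-K; print(np.degrees(np.arctan2(d[1],d[0])),np.hypot(*d[:2]),np.hypot(*(L-R)[:2]), np.degrees(np.arctan2(*(L-R)[1::-1]))-90,(L+R)/2)
E
```

```text
L [ 0.5626 -0.1678  0.08  ]
R [ 0.5702 -0.1858  0.08  ]
K [ 0.5079 -0.2005  0.077 ]
boss [ 0.5367 -0.19    0.075 ]
cov [ 0.5382 -0.1892  0.059 ]
22.092675763736608 0.06312935441968523 0.019526514048672058 23.022241265586217 [ 0.56637256 -0.17679734  0.08      ]
```

Emit:
jog_arm:
  plan:
    - [-36.2, -13.6, 5, 0, 0, 0.445, 0]
    - [-36.2, -13.6, 5, 0, 0, 0.445, 0]
    - [-36.2, -13.6, 5, 0, 0, 0.445, 0]
    - [-36.2, -13.6, 5, 0, 0, 0.445, 0]
    - [-36.2, -13.6, 5, 0, 0, 0.445, 0]
    - [-36.2, -13.6, 5, 0, 0, 0.445, 0]
    - [-36.2, -13.6, 5, 0, 0, 0.445, 0]
    - [-36.2, -13.6, 5, 0, 0, 0.445, 0]
    - [-36.2, -13.6, 5, 0, 0, 0.445, 0]
    - [-36.2, -13.6, 5, 0, 0, 0.445, 0]
    - [-36.2, -13.6, 5, 0, 0, 0.445, 0]
    - [-36.2, -13.6, 5, 0, 0, 0.445, 0]

```text
time: 2.75
ee_pos: [0.4961, 0.1923, 0.2016]
orientation: [[0.018, -1.0, 0.0], [-1.0, -0.018, -0.0], [0.0, -0.0, -1.0]]
contact_force: [-0.6, -0.6, 0.4]
width: 0.0855
```

```bash
python3 - <<'E'
from h import *
s=robot.read_state(); R=s['orientation']; print(s['time'],s['ee_pos'],np.degrees(np.arctan2(R[1,0],R[0,0])))
grab('wrist','w2'); im,W=wcloud('w2')
hsv=cv2.cvtColor(im,cv2.COLOR_RGB2HSV).astype(int)
m=(hsv[...,0]<20)&(hsv[...,1]>150)&(hsv[...,2]>50)&(W[...,2]>.112)&(W[...,2]<.122)&(np.hypot(W[...,0]-.496,W[...,1]-.193)<.06)
n,l=cv2.connectedComponents(m.astype(np.uint8))
for i in range(1,n):
    p=W[l==i]
    if len(p)>20: print(len(p),p.mean(0).round(4),cv2.minAreaRect((p[:,:2]*1000).astype(np.float32)))
v,u=np.where(m); C=im[max(v.min()-60,0):v.max()+60,max(u.min()-60,0):u.max()+60]; print(C.shape)
f=min(760/C.shape[1],580/C.shape[0]); cv2.imwrite('pics/w2c.png',np.clip(cv2.resize(C,None,fx=f,fy=f)[:,:,::-1]*1.5,0,255).astype(np.uint8))
E
```

```text
2.75 [0.49610881 0.19232515 0.20155906] -88.98380494023166
333 [0.4956 0.2205 0.1169] ((494.9963073730469, 220.55775451660156), (8.756964683532715, 22.817188262939453), 89.45552062988281)
324 [0.4974 0.1679 0.1169] ((496.3056945800781, 167.38929748535156), (22.391164779663086, 9.439645767211914), 1.8330744504928589)
(149, 200, 3)
```

View pics/w2c.png

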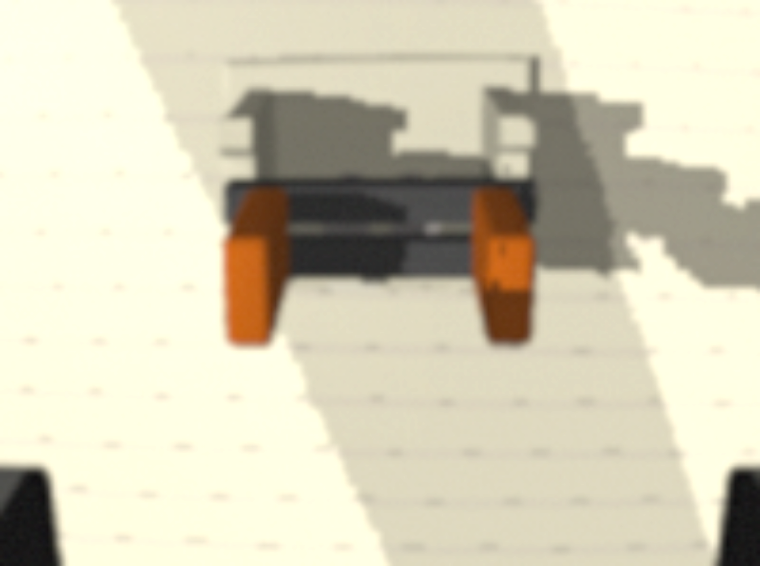

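The handles are centred between the fingers, both at their expected size. Next I descend and close lightly.

Emit:
jog_arm:
  plan:
    - [-0.1, 0, 4, 0, 0, 0, 0]
    - [-0.1, 0, 8, 0, 0, 0, 0]
    - [-0.1, 0, 10, 0, 0, 0, 0]
    - [-0.1, 0, 12, 0, 0, 0, 0]
    - [-0.1, 0, 12, 0, 0, 0, 0]
    - [-0.1, 0, 12, 0, 0, 0, 0.15]
    - [-0.1, 0, 12, 0, 0, 0, 0.22]
    - [-0.1, 0, 12, 0, 0, 0, 0.26]
    - [-0.1, 0, 12, 0, 0, 0, 0.28]
    - [-0.1, 0, 12, 0, 0, 0, 0.28]
    - [-0.1, 0, 12, 0, 0, 0, 0.28]
    - [-0.1, 0, 12, 0, 0, 0, 0.28]

```text
time: 4.0
ee_pos: [0.4965, 0.1954, 0.0829]
orientation: [[0.02, -1.0, 0.003], [-1.0, -0.02, 0.001], [-0.001, -0.003, -1.0]]
contact_force: [0.0, -1.7, 9.0]
width: 0.0615
```

Emit:
jog_arm:
  plan:
    - [0, 0, -0.3, 0, 0, 0, 0.28]
    - [0, 0, -0.6, 0, 0, 0, 0.28]
    - [0, 0, -1, 0, 0, 0, 0.28]
    - [0, 0, -2, 0, 0, 0, 0.28]
    - [0, 0, -4, 0, 0, 0, 0.28]
    - [0, 0, -6, 0, 0, 0, 0.28]
    - [0, 0, -7, 0, 0, 0, 0.28]
    - [0, 0, -7, 0, 0, 0, 0.28]

```text
time: 4.8
ee_pos: [0.4963, 0.1956, 0.1528]
orientation: [[0.021, -1.0, 0.003], [-1.0, -0.021, 0.001], [-0.001, -0.003, -1.0]]
contact_force: [0.7, -0.1, -2.0]
width: 0.0615
```

```bash
python3 - <<'E'
from h import *
s=robot.read_state(); R=s['orientation']; print(s['time'],s['ee_pos'],R.round(4).tolist(),s['contact_force'],s['torque'],s['width'])
grab('wrist','w3'); im,W=wcloud('w3')
C=im[60:400,140:500]; cv2.imwrite('pics/w3c.png',np.clip(cv2.resize(C,None,fx=1.7,fy=1.7)[:,:,::-1]*1.5,0,255).astype(np.uint8))
grab('scene','s3'); c=viewer.get_calibration('scene')
T=c['world_to_cam']; p=T@np.r_[s['ee_pos'],1]; u=int(c['fx']*p[0]/p[2]+c['cx']);v=int(c['fy']*p[1]/p[2]+c['cy']); print(u,v)
C=cv2.imread('pics/s3.png')[max(v-60,0):v+80,u-80:u+80]
D=np.zeros((578,800,3),np.uint8); D[:578,:400]=cv2.resize(cv2.imread('pics/w3c.png'),(400,378)).shape[0] and 0
a=cv2.resize(cv2.imread('pics/w3c.png'),(400,378)); b=cv2.resize(np.clip(C*1.5,0,255).astype(np.uint8),(400,int(400*C.shape[0]/C.shape[1])))
D[:378,:400]=a; D[:b.shape[0],400:]=b; cv2.imwrite('pics/s3c.png',D[:400])
E
```

```text
4.8 [0.49629886 0.19559112 0.15283964] [[0.0208, -0.9998, 0.0026], [-0.9998, -0.0207, 0.0012], [-0.0012, -0.0026, -1.0]] [ 0.68652883 -0.1243952  -2.00911791] [-0.02227216 -0.03857123  0.00681238] 0.06151677476985417
350 109
```

View pics/s3c.png

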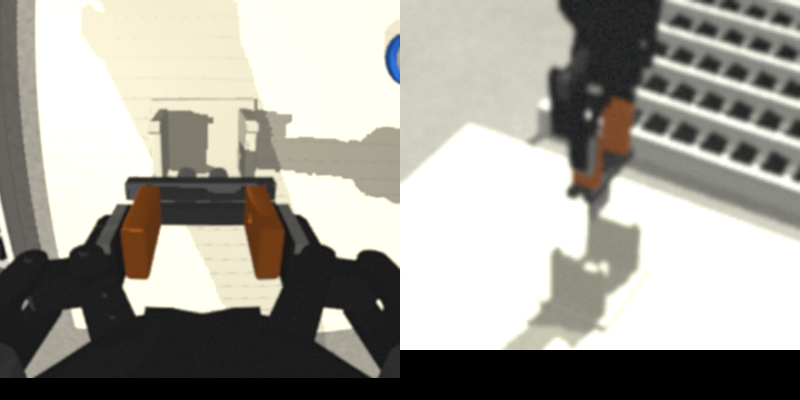

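The pliers are lifted and held between the pads, with the stand empty below. Next, measure how they sit in the hand.

```bash
python3 - <<'E'
from h import *
for tag,ee,R in (('w3',np.array([0.4963,.19559,.15284]),np.array([[0.0208,-0.9998,0.0026],[-0.9998,-0.0207,0.0012],[-0.0012,-0.0026,-1.0]])),
                 ('w2',np.array([.4961,.1923,.2016]),np.array([[0.0177,-.9998,0],[-.9998,-.0177,0],[0,0,-1]]))):
    im,W=wcloud(tag); L=(W-ee)@R  # tool coords
    hsv=cv2.cvtColor(im,cv2.COLOR_RGB2HSV).astype(int)
    o=(hsv[...,0]<20)&(hsv[...,1]>130)&(hsv[...,2]>40)
    if tag=='w3': o[:, :]&=True
    for sx in (-1,1):
        m=o&(L[...,0]*sx>0)&(np.abs(L[...,0])<.05)&(np.abs(L[...,1])<.04)
        q=L[m]; zt=np.percentile(q[:,2],3); print(tag,sx,len(q),'ztop',zt.round(4))
        t=q[np.abs(q[:,2]-np.percentile(q[:,2],12))<.003]
        print(cv2.minAreaRect((t[:,:2]*1000).astype(np.float32)), np.median(t,0).round(4), t.min(0).round(4),t.max(0).round(4))
    # dark bar
    v=np.where(o.any(1))[0]
E
```

```text
w3 -1 2224 ztop -0.0351
((-25.80894660949707, 0.5255727767944336), (23.116300582885742, 10.458253860473633), 89.81548309326172) [-0.0255 -0.0006 -0.0341] [-0.0311 -0.011  -0.036 ] [-0.0206  0.0121 -0.0315]
w3 1 2230 ztop -0.035
((25.825729370117188, 0.5743169784545898), (23.064064025878906, 10.47909927368164), 89.7534408569336) [ 0.0255 -0.0007 -0.0341] [ 0.0206 -0.011  -0.0358] [ 0.0311  0.0121 -0.0315]
w2 -1 545 ztop 0.0834
((-28.564931869506836, 0.5977897644042969), (9.369380950927734, 22.813282012939453), 1.4612174034118652) [-0.0284  0.0002  0.0845] [-0.0332 -0.0107  0.0829] [-0.0237  0.012   0.0868]
w2 1 539 ztop 0.0834
((24.9129581451416, 0.4842414855957031), (22.755170822143555, 9.439229965209961), 89.18107604980469) [ 0.0246 -0.0008  0.0846] [ 0.0201 -0.0109  0.0822] [0.0295 0.0118 0.0869]
```

Emit:
jog_arm:
  plan:
    - [1, 0, -3, 0, 0, 0, 0.28]
    - [4, -0.6, -4, 0, 0, -0.04, 0.28]
    - [7.5, -1.2, -4, 0, 0, -0.08, 0.28]
    - [11, -1.8, -4, 0, 0, -0.12, 0.28]
    - [14.5, -2.4, -4, 0, 0, -0.16, 0.28]
    - [18, -3, -4, 0, 0, -0.2, 0.28]
    - [21.5, -3.6, -4, 0, 0, -0.24, 0.28]
    - [25, -4.2, -4, 0, 0, -0.28, 0.28]
    - [28.5, -4.8, -4, 0, 0, -0.32, 0.28]
    - [32, -5.4, -4, 0, 0, -0.35, 0.28]
    - [35, -6, -4, 0, 0, -0.372, 0.28]
    - [37, -6.29, -4, 0, 0, -0.372, 0.28]
    - [37.36, -6.29, -3, 0, 0, -0.372, 0.28]
    - [37.36, -6.29, -2, 0, 0, -0.372, 0.28]
    - [37.36, -6.29, -1.6, 0, 0, -0.372, 0.28]
    - [37.36, -6.29, -1.6, 0, 0, -0.372, 0.28]

```text
time: 6.5
ee_pos: [0.5655, -0.1751, 0.166]
orientation: [[0.385, -0.923, -0.002], [-0.923, -0.385, 0.001], [-0.002, 0.002, -1.0]]
contact_force: [-0.2, 0.7, -1.3]
width: 0.0613
```

```bash
python3 - <<'E'
from h import *
s=robot.read_state(); R=s['orientation']; ee=s['ee_pos']; print(s['time'],ee,R.round(4).tolist(),s['contact_force'],s['width'])
grab('wrist','w4'); im,W=wcloud('w4')
L=(W-ee)@R
hsv=cv2.cvtColor(im,cv2.COLOR_RGB2HSV).astype(int); o=(hsv[...,0]<20)&(hsv[...,1]>130)&(hsv[...,2]>40)
for sx in (-1,1):
    q=L[o&(L[...,0]*sx>0)&(np.abs(L[...,0])<.05)&(np.abs(L[...,1])<.04)]; print(np.percentile(q[:,2],3))
C=np.clip(im[100:260,220:430]*2.2,0,255).astype(np.uint8)
a=cv2.resize(C,None,fx=3,fy=3,interpolation=cv2.INTER_CUBIC)
grab('scene','s4'); grab('top','t4')
cv2.imwrite('pics/w4c.png',a[:,:,::-1])
S=np.load('pics/s4.npz')['im'][220:320,200:320]; T=np.load('pics/t4.npz')['im'][165:255,370:480]
D=np.zeros((480,1056,3),np.uint8); D[:a.shape[0]]=0
D=np.hstack([cv2.resize(C,(420,320)),cv2.resize(np.clip(S*1.8,0,255).astype(np.uint8),(380,320),interpolation=cv2.INTER_CUBIC)])
cv2.imwrite('pics/c4.png',D[:,:,::-1])
E
```

```text
6.5 [ 0.56554251 -0.17506345  0.16597251] [[0.3847, -0.923, -0.0024], [-0.923, -0.3848, 0.0013], [-0.0021, 0.0017, -1.0]] [-0.18951028  0.74021564 -1.33824168] 0.0612751157447382
-0.0348850808211703
-0.03487466146807877
```

View pics/c4.png

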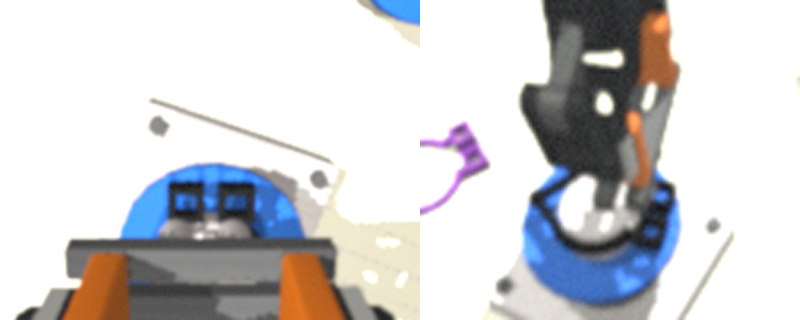

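The left panel shows the eyes at (186,202) and (236,202), just ahead of the legs. The right panel shows the tips a little above and behind the eyes. I'll zoom in for an exact offset.

```bash
python3 - <<'E'
from h import *
im=np.load('pics/w4.npz')['im'][182:230,290:360]
cv2.imwrite('pics/w4z.png',cv2.resize(np.clip(im*2.,0,255).astype(np.uint8),None,fx=10,fy=10,interpolation=cv2.INTER_CUBIC)[:,:,::-1])
s=robot.read_state(); print(s['time'],s['ee_pos'])
E
```

```text
6.65 [ 0.56642898 -0.17600832  0.16748732]
```

View pics/w4z.png

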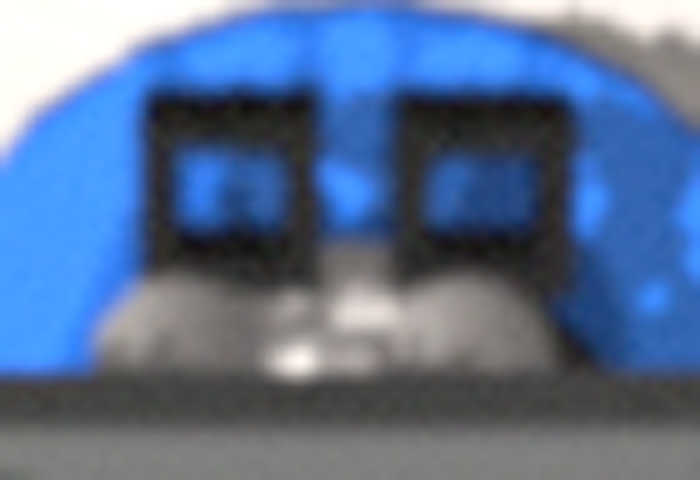

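```bash
python3 - <<'E'
from h import *
R=np.array([[0.3847,-0.923,-0.0024],[-0.923,-0.3848,0.0013],[-0.0021,0.0017,-1.0]])
z=np.load('pics/w4.npz'); T=np.linalg.inv(z['T']); print('cam',T[:3,3])
# camera offset in tool from w1 -> actual TCP at the w4 picture
z1=np.linalg.inv(np.load('pics/w1.npz')['T']); R1=np.array([[0.4469,-0.8946,-0.0006],[-0.8946,-0.4469,-0.0005],[0.0002,0.0007,-1.0]])
off=R1.T@(z1[:3,3]-np.array([.53582,-.19183,.25117])); print('off',off)
ee=T[:3,3]-R@off; print('ee at pic',ee)
P=lambda u,v,h: ray('w4',290+(u+.5)/10-.5,182+(v+.5)/10-.5,h)
for n,a in dict(Lout=(231,185,.08),Rout=(486,185,.08),holeL_near=(231,235,.08),holeR_near=(481,235,.08),farbottomL=(231,95,.070),farbotR=(486,95,.070),legL=(182,275,.12),legR=(480,275,.12)).items():
    p=P(*a); print(n,p.round(4),((p-ee)@R*1000).round(1))
E
```

```text
cam [ 0.63287559 -0.14691853  0.30871526]
off [-0.00050309 -0.07279831 -0.14289439]
ee at pic [ 0.56553334 -0.1752099   0.16594357]
Lout [ 0.5633 -0.1674  0.08  ] [-7.9 -1.1 86. ]
Rout [ 0.571  -0.1856  0.08  ] [11.9 -1.1 85.9]
holeL_near [ 0.5596 -0.1689  0.08  ] [-7.9  2.9 86. ]
holeR_near [ 0.5671 -0.1869  0.08  ] [11.5  2.9 85.9]
farbottomL [ 0.5673 -0.1654  0.07  ] [-8.1 -5.6 96. ]
farbotR [ 0.5752 -0.1843  0.07  ] [12.3 -5.6 95.9]
legL [ 0.5686 -0.1632  0.12  ] [-9.8 -7.6 46. ]
legR [ 0.576  -0.1809  0.12  ] [ 9.4 -7.6 45.9]
```

Emit:
jog_arm:
  plan:
    - [0.03, 0.05, 0.5, 0, 0, 0, 0.28]
    - [0.03, 0.05, 1, 0, 0, 0, 0.28]
    - [0.03, 0.05, 1.5, 0, 0, 0, 0.28]
    - [0.03, 0.05, 1.9, 0, 0, 0, 0.28]
    - [0.03, 0.05, 1.9, 0, 0, 0, 0.28]
    - [0.03, 0.05, 1.9, 0, 0, 0, 0.28]

```text
time: 7.25
ee_pos: [0.5658, -0.1774, 0.1482]
orientation: [[0.383, -0.924, -0.0], [-0.924, -0.383, 0.0], [-0.0, 0.0, -1.0]]
contact_force: [-0.5, -0.5, -1.6]
width: 0.0613
```

```bash
python3 - <<'E'
from h import *
s=robot.read_state(); ee=s['ee_pos']; R=s['orientation']; print(s['time'],ee,R.round(4).tolist(),s['contact_force'],s['width'])
grab('wrist','w5'); grab('scene','s5'); 
im=np.load('pics/w5.npz')['im'][182:230,290:360]; S=np.load('pics/s5.npz')['im'][240:300,225:295]
D=np.hstack([cv2.resize(np.clip(x*2.,0,255).astype(np.uint8),(400,400),interpolation=cv2.INTER_CUBIC) for x in (im,S)])
cv2.imwrite('pics/c5.png',D[:,:,::-1])
E
```

```text
7.25 [ 0.56581939 -0.17744039  0.14817084] [[0.3828, -0.9239, -0.0002], [-0.9239, -0.3828, 0.0001], [-0.0002, 0.0002, -1.0]] [-0.46319459 -0.5212884  -1.63273888] 0.06133132212262543
```

View pics/c5.png

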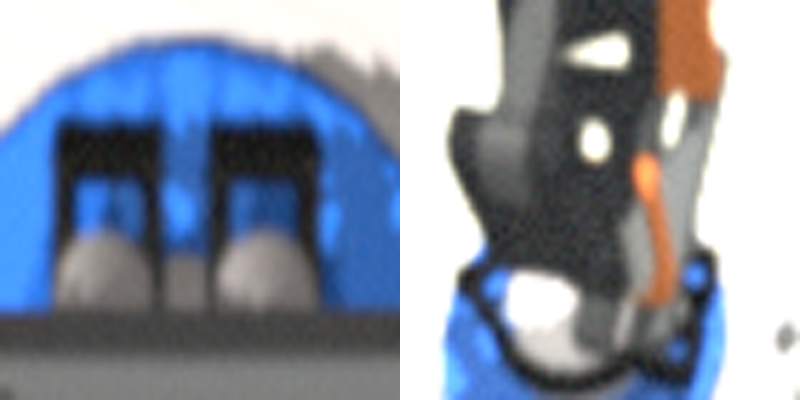

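In the left panel the legs (104, 267) line up with the eyes (109, 266) sideways. The right panel is hard to read, so I'll check the fore-aft fit with scene depth.

```bash
python3 - <<'E'
from h import *
z=np.load('pics/s5.npz'); fx,fy,cx,cy=z['k']; T=z['T']
im,W=cloud('s5')
ee=np.array([.56582,-.17744,.14817]);R=np.array([[.3828,-.9239,-.0002],[-.9239,-.3828,.0001],[-.0002,.0002,-1]])
L=(W-ee)@R*1000
def st(m,n):
    q=L[m]; print(n,m.sum(),np.nanmedian(q,0).round(1),np.nanpercentile(q,3,axis=0).round(1),np.nanpercentile(q,97,axis=0).round(1))
hsv=cv2.cvtColor(im,cv2.COLOR_RGB2HSV).astype(int); o=(hsv[...,0]<20)&(hsv[...,1]>130)&(hsv[...,2]>40)
near=(np.abs(L[...,0])<45)&(np.abs(L[...,1])<60)
st(o&near&(L[...,0]>15),'handleR'); st(o&near&(L[...,0]<-15),'handleL')
dark=im.max(-1)<70
st(near&(L[...,2]>64)&(L[...,2]<71)&(np.abs(L[...,0])<20)&(np.abs(L[...,1])<12),'eyetops')
st(near&(L[...,2]>13)&(L[...,2]<21)&(np.abs(L[...,0])<40)&(np.abs(L[...,1])<20),'bars')
st(near&(L[...,2]>25)&(L[...,2]<52)&(np.abs(L[...,0])<40)&(np.abs(L[...,1])<20),'legs')
def pj(t):
    p=T@np.r_[ee+R@(np.array(t)/1000),1]; u,v=fx*p[0]/p[2]+cx,fy*p[1]/p[2]+cy; return np.round([(u-225)*400/70+400,(v-240)*400/60])
for n,t in dict(pinR=(9.7,.5,63.5),pinL=(-9.7,.5,63.5),legR=(9.7,.5,54.5),legL=(-9.7,.5,54.5),eyeR=(10,.5,68.2),eyeL=(-10,.5,68.2),hRbot=(31,.5,11.5)).items(): print(n,pj(t))
E
```

```text
handleR 75 [ 27.1 -12.2 -32.4] [ 16.1 -19.4 -92.8] [37.2 -9.1  6.6]
handleL 174 [-21.2  -7.3 -17.7] [-30.3 -12.2 -34.4] [-19.9   0.1   6.3]
eyetops 69 [ 5.7 -6.  68.9] [-15.4  -8.9  67.1] [18.   3.3 70.6]
bars 272 [ 6.5 -7.1 14.1] [-30.9 -12.5  13.1] [39.   9.5 20.8]
legs 4 [ 0.2 -6.4 50.4] [-9.  -6.7 48.1] [11.4 -6.2 51.8]
pinR [661. 325.]
pinL [678. 252.]
legR [658. 307.]
legL [675. 233.]
eyeR [663. 336.]
eyeL [680. 261.]
hRbot [617. 301.]
```

Emit:
jog_arm:
  plan:
    - [0, -0.05, 0.1, 0, 0, 0, 0.28]
    - [0, -0.05, 0.3, 0, 0, 0, 0.28]
    - [0, -0.05, 0.5, 0, 0, 0, 0.28]
    - [0, -0.05, 0.6, 0, 0, 0, 0.28]
    - [0, -0.05, 0.7, 0, 0, 0, 0.28]
    - [0, -0.05, 0.8, 0, 0, 0, 0.28]
    - [0, -0.05, 0.9, 0, 0, 0, 0.28]
    - [0, -0.05, 0.9, 0, 0, 0, 0.28]

```text
time: 8.15
ee_pos: [0.5662, -0.1772, 0.1392]
orientation: [[0.383, -0.924, -0.0], [-0.924, -0.383, 0.0], [-0.0, 0.0, -1.0]]
contact_force: [0.2, -0.0, -2.3]
width: 0.0613
```

Emit:
jog_arm:
  plan:
    - [0, 0, 0.15, 0, 0, 0, 0.28]
    - [0, 0, 0.3, 0, 0, 0, 0.28]
    - [0, 0, 0.4, 0, 0, 0, 0.28]
    - [0, 0, 0.4, 0, 0, 0, 0.28]
    - [0, 0, 0.4, 0, 0, 0, 0.28]

```text
time: 8.65
ee_pos: [0.5663, -0.1772, 0.1353]
orientation: [[0.383, -0.924, -0.0], [-0.924, -0.383, 0.0], [-0.0, 0.0, -1.0]]
contact_force: [-0.2, 0.1, -1.8]
width: 0.0615
```

```bash
python3 - <<'E'
from h import *
s=robot.read_state(); ee=s['ee_pos']; R=s['orientation']; print(s['time'],ee,R.round(4).tolist(),s['contact_force'],s['torque'],s['width'])
grab('wrist','w6'); grab('scene','s6'); im,W=wcloud('w6'); L=(W-ee)@R
hsv=cv2.cvtColor(im,cv2.COLOR_RGB2HSV).astype(int); o=(hsv[...,0]<20)&(hsv[...,1]>130)&(hsv[...,2]>40)
for sx in (-1,1):
    q=L[o&(L[...,0]*sx>0)&(np.abs(L[...,0])<.05)&(np.abs(L[...,1])<.04)]; print(np.percentile(q[:,2],3))
im=im[182:230,290:360]; S=np.load('pics/s6.npz')['im'][240:300,225:295]
D=np.hstack([cv2.resize(np.clip(x*2.,0,255).astype(np.uint8),(400,400),interpolation=cv2.INTER_CUBIC) for x in (im,S)])
cv2.imwrite('pics/c6.png',D[:,:,::-1])
E
```

```text
8.65 [ 0.56625452 -0.17723027  0.13526818] [[0.3828, -0.9238, -0.0001], [-0.9238, -0.3828, 0.0], [-0.0001, 0.0001, -1.0]] [-0.17930965  0.09720233 -1.75778508] [ 0.00449048 -0.02739953  0.0075142 ] 0.061460287162280414
-0.03499894928041015
-0.034926351420970315
```

View pics/c6.png

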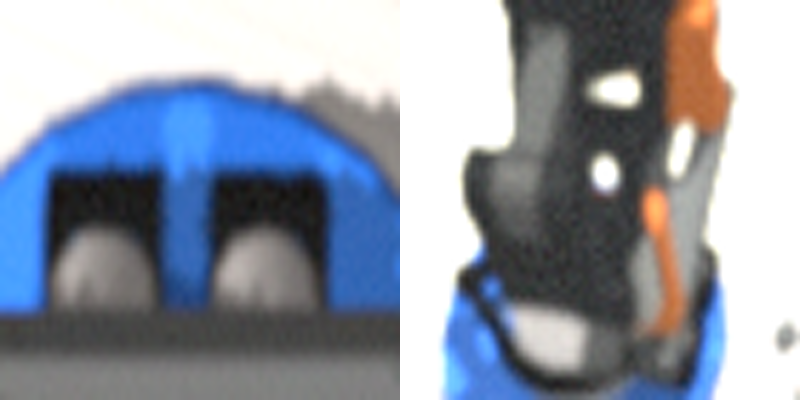

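The pins are down in the eyes with no contact force. I'll squeeze now, raising the tool to offset the pads' forward swing and moving it 3 mm towards the spindle.

Emit:
jog_arm:
  plan:
    - [0, 0, 0, 0, 0, 0, 0.32]
    - [0, 0.05, -0.07, 0, 0, 0, 0.35]
    - [0.01, 0.08, -0.12, 0, 0, 0, 0.38]
    - [0.02, 0.11, -0.18, 0, 0, 0, 0.41]
    - [0.03, 0.15, -0.23, 0, 0, 0, 0.44]
    - [0.04, 0.19, -0.28, 0, 0, 0, 0.47]
    - [0.05, 0.23, -0.32, 0, 0, 0, 0.5]
    - [0.05, 0.26, -0.36, 0, 0, 0, 0.53]
    - [0.05, 0.28, -0.39, 0, 0, 0, 0.56]
    - [0.05, 0.3, -0.41, 0, 0, 0, 0.58]
    - [0.05, 0.3, -0.42, 0, 0, 0, 0.59]
    - [0.05, 0.3, -0.42, 0, 0, 0, 0.59]
    - [0.05, 0.3, -0.42, 0, 0, 0, 0.59]

```text
time: 10.05
ee_pos: [0.5637, -0.1788, 0.1395]
orientation: [[0.383, -0.924, 0.0], [-0.924, -0.383, 0.0], [-0.0, -0.0, -1.0]]
contact_force: [0.0, 0.1, -1.6]
width: 0.0355
```

```bash
cat > chk.py <<'E'
from h import *
import sys
tag=sys.argv[1]
s=robot.read_state(); ee=s['ee_pos']; R=s['orientation']; print(s['time'],ee.round(4),np.array(s['contact_force']).round(2),np.array(s['torque']).round(3),s['width'])
grab('wrist','w'+tag); grab('scene','s'+tag); im,W=wcloud('w'+tag); L=(W-ee)@R
hsv=cv2.cvtColor(im,cv2.COLOR_RGB2HSV).astype(int); o=(hsv[...,0]<20)&(hsv[...,1]>130)&(hsv[...,2]>40)
for sx in (-1,1):
    q=L[o&(L[...,0]*sx>0)&(np.abs(L[...,0])<.05)&(np.abs(L[...,1])<.04)]
    t=q[np.abs(q[:,2]-np.percentile(q[:,2],12))<.003]; print('handle top',np.percentile(q[:,2],3).round(4),'y',cv2.minAreaRect((t[:,:2]*1000).astype(np.float32))[0])
hub=np.array([.537,-.1903,0]); m=(hsv[...,0]>105)&(hsv[...,0]<125)&(hsv[...,1]>120)&(np.hypot(*(W-hub)[...,:2].transpose(2,0,1))<.041)&(W[...,2]>.04)
print('cover z',m.sum(),np.median(W[m][:,2]).round(4))
im2=im[172:240,280:370]; S=np.load(f'pics/s{tag}.npz')['im'][235:305,215:300]
D=np.hstack([cv2.resize(np.clip(x*2.,0,255).astype(np.uint8),(400,340),interpolation=cv2.INTER_CUBIC) for x in (im2,S)])
cv2.imwrite(f'pics/c{tag}.png',D[:,:,::-1])
E
python3 chk.py 7
```

```text
10.05 [ 0.5637 -0.1788  0.1395] [ 0.04  0.07 -1.59] [-0.002 -0.04   0.021] 0.03549564630362329
handle top -0.0305 y (-13.673210144042969, 0.8576507568359375)
handle top -0.0305 y (12.342768669128418, 0.4247007369995117)
cover z 1410 0.0594
```

View pics/c7.png

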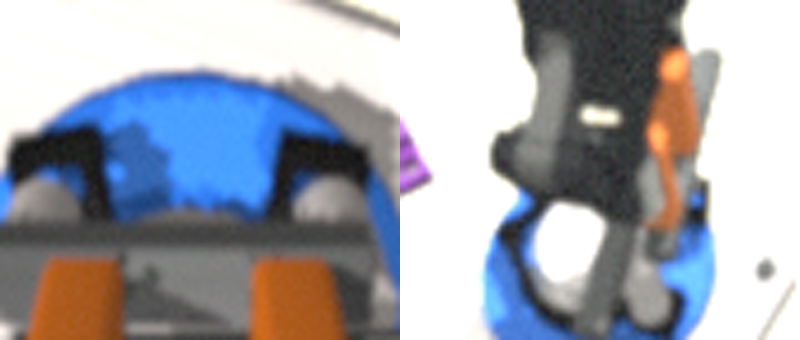

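The ring is spread, with the eyes well apart and the pins still in. Pressing down in stages.

Emit:
jog_arm:
  plan:
    - [0, 0, 0.1, 0, 0, 0, 0.59]
    - [0, 0, 0.2, 0, 0, 0, 0.59]
    - [0, 0, 0.3, 0, 0, 0, 0.59]
    - [0, 0, 0.4, 0, 0, 0, 0.59]
    - [0, 0, 0.5, 0, 0, 0, 0.59]
    - [0, 0, 0.5, 0, 0, 0, 0.59]

```text
time: 10.75
ee_pos: [0.5636, -0.1788, 0.1343]
orientation: [[0.383, -0.924, -0.0], [-0.924, -0.383, 0.0], [-0.0, 0.0, -1.0]]
contact_force: [-0.2, -0.4, -2.8]
width: 0.0357
```

```bash
python3 chk.py 8
```

```text
10.75 [ 0.5636 -0.1788  0.1343] [-0.17 -0.35 -2.79] [-0.005 -0.036  0.012] 0.035690042192159814
handle top -0.0304 y (-13.640971183776855, 0.9268436431884766)
handle top -0.0304 y (12.27624225616455, 0.6074934005737305)
cover z 1392 0.0593
```

Emit:
jog_arm:
  plan:
    - [0, 0, 0.1, 0, 0, 0, 0.59]
    - [0, 0, 0.2, 0, 0, 0, 0.59]
    - [0, 0, 0.3, 0, 0, 0, 0.59]
    - [0, 0, 0.4, 0, 0, 0, 0.59]
    - [0, 0, 0.5, 0, 0, 0, 0.59]
    - [0, 0, 0.6, 0, 0, 0, 0.59]
    - [0, 0, 0.7, 0, 0, 0, 0.59]
    - [0, 0, 0.8, 0, 0, 0, 0.59]
    - [0, 0, 0.8, 0, 0, 0, 0.59]

```text
time: 11.75
ee_pos: [0.5638, -0.1789, 0.1265]
orientation: [[0.383, -0.924, 0.0], [-0.924, -0.383, -0.0], [0.0, -0.0, -1.0]]
contact_force: [0.4, 0.2, 1.0]
width: 0.0354
```

```bash
python3 chk.py 9
```

```text
11.75 [ 0.5638 -0.1789  0.1265] [0.4  0.21 0.99] [ 0.122 -0.096 -0.017] 0.035363446674725706
handle top -0.0304 y (-13.668570518493652, 0.7859668731689453)
handle top -0.0304 y (12.346199035644531, 0.4855308532714844)
cover z 1361 0.0552
```

```bash
cat > prof.py <<'E'
from h import *
import sys
hub=np.array([.537,-.1903,0]); a=np.radians(22.5); ux=np.array([np.cos(a),np.sin(a)]); uy=np.array([-ux[1],ux[0]])
def prof(n,tag):
    im,W=(wcloud if n=='w' else cloud)(n+tag)
    D=(W-hub)[...,:2]; X=D@ux*1000; Y=D@uy*1000; Z=W[...,2]*1000
    hsv=cv2.cvtColor(im,cv2.COLOR_RGB2HSV).astype(int); near=(np.hypot(X,Y)<60)&(Z>40)&(Z<90)
    blue=near&(hsv[...,0]>105)&(hsv[...,0]<125)&(hsv[...,1]>120)&(np.hypot(X,Y)<41)
    dark=near&(im.max(-1)<45)
    print(n,tag)
    for x0 in range(-45,50,10):
        r=[]
        for m in (blue,dark):
            k=m&(X>=x0)&(X<x0+10); q=Z[k]
            r.append((k.sum(),np.percentile(q,[10,50,90]).round(1).tolist(),np.percentile(Y[k],[5,95]).round().tolist()) if k.sum()>4 else None)
        print(x0,'blue',r[0],'dark',r[1])
for t in sys.argv[1:]: prof(t[0],t[1:])
E
python3 prof.py w9 s9
```

```text
w 9
-45 blue (np.int64(101), [54.2, 55.2, 56.0], [-11.0, 12.0]) dark None
-35 blue (np.int64(105), [54.9, 55.6, 61.6], [-11.0, 13.0]) dark (np.int64(80), [60.7, 61.4, 62.3], [-3.0, 7.0])
-25 blue None dark None
-15 blue None dark None
-5 blue (np.int64(21), [54.5, 55.1, 55.6], [38.0, 41.0]) dark None
5 blue (np.int64(71), [54.0, 55.2, 55.9], [-39.0, 2.0]) dark None
15 blue (np.int64(176), [54.4, 55.1, 55.8], [-35.0, 13.0]) dark None
25 blue (np.int64(581), [54.5, 55.2, 56.7], [-16.0, 19.0]) dark (np.int64(206), [63.4, 65.8, 66.8], [-26.0, 27.0])
35 blue (np.int64(301), [54.3, 55.1, 56.3], [-14.0, 15.0]) dark (np.int64(203), [59.5, 64.5, 66.3], [-24.0, 27.0])
45 blue None dark None
s 9
-45 blue (np.int64(16), [53.4, 55.2, 56.3], [-10.0, 10.0]) dark None
-35 blue (np.int64(104), [53.4, 54.8, 59.8], [-25.0, 13.0]) dark (np.int64(14), [59.5, 60.6, 62.6], [-4.0, 5.0])
-25 blue (np.int64(78), [53.5, 54.8, 60.4], [-33.0, -3.0]) dark (np.int64(16), [59.9, 60.7, 62.2], [-19.0, 3.0])
-15 blue (np.int64(61), [53.5, 55.2, 60.7], [-38.0, -23.0]) dark (np.int64(14), [60.1, 60.7, 61.5], [-26.0, -19.0])
-5 blue (np.int64(57), [52.9, 54.6, 57.8], [-40.0, -25.0]) dark (np.int64(15), [59.9, 61.0, 62.6], [-30.0, -26.0])
5 blue (np.int64(25), [52.8, 54.4, 56.3], [-39.0, -33.0]) dark None
15 blue (np.int64(46), [53.5, 54.6, 56.5], [-36.0, -24.0]) dark (np.int64(7), [60.4, 60.8, 61.2], [-24.0, -19.0])
25 blue (np.int64(47), [53.5, 54.7, 56.5], [-29.0, 13.0]) dark (np.int64(10), [61.1, 62.9, 65.8], [-28.0, 17.0])
35 blue (np.int64(49), [53.9, 54.6, 56.3], [-13.0, 13.0]) dark (np.int64(21), [63.0, 65.3, 66.8], [-28.0, 16.0])
45 blue None dark None
```

The ring is level around the spindle, underside about 0.0555 and cover about 4 mm down. Pressing 3 mm more.

Emit:
jog_arm:
  plan:
    - [0, 0, 0.1, 0, 0, 0, 0.59]
    - [0, 0, 0.2, 0, 0, 0, 0.59]
    - [0, 0, 0.3, 0, 0, 0, 0.59]
    - [0, 0, 0.3, 0, 0, 0, 0.59]
    - [0, 0, 0.3, 0, 0, 0, 0.59]

```text
time: 12.35
ee_pos: [0.5638, -0.1788, 0.1235]
orientation: [[0.383, -0.924, 0.0], [-0.924, -0.383, 0.0], [0.0, -0.0, -1.0]]
contact_force: [0.3, -1.0, 0.9]
width: 0.0356
```

```bash
python3 chk.py 10; python3 prof.py w10 s10
```

```text
12.35 [ 0.5638 -0.1788  0.1235] [ 0.29 -1.04  0.86] [ 0.069 -0.158  0.009] 0.03557495428673997
handle top -0.0305 y (-13.625900268554688, 0.5971717834472656)
handle top -0.0305 y (12.308557510375977, 0.5572233200073242)
cover z 1332 0.0523
w 10
-45 blue (np.int64(98), [51.6, 52.2, 52.9], [-11.0, 13.0]) dark None
-35 blue (np.int64(89), [51.5, 52.6, 58.6], [-11.0, 13.0]) dark (np.int64(45), [57.6, 58.5, 58.9], [-2.0, 5.0])
-25 blue None dark None
-15 blue None dark None
-5 blue (np.int64(20), [51.6, 52.3, 53.3], [34.0, 41.0]) dark None
5 blue (np.int64(70), [51.5, 52.2, 52.9], [-39.0, 6.0]) dark None
15 blue (np.int64(172), [51.5, 52.2, 52.9], [-35.0, 13.0]) dark (np.int64(6), [51.9, 52.6, 64.4], [-6.0, 13.0])
25 blue (np.int64(578), [51.5, 52.4, 53.8], [-15.0, 18.0]) dark (np.int64(195), [59.9, 62.7, 63.9], [-26.0, 27.0])
35 blue (np.int64(300), [51.5, 52.3, 53.7], [-14.0, 15.0]) dark (np.int64(209), [56.7, 61.6, 63.4], [-25.0, 27.0])
45 blue None dark None
s 10
-45 blue (np.int64(18), [50.5, 51.7, 52.7], [-13.0, 9.0]) dark None
-35 blue (np.int64(101), [50.2, 51.7, 56.7], [-24.0, 13.0]) dark (np.int64(16), [56.3, 57.2, 58.5], [-3.0, 4.0])
-25 blue (np.int64(72), [50.7, 51.8, 57.6], [-34.0, -11.0]) dark (np.int64(15), [57.5, 58.3, 58.9], [-19.0, -7.0])
-15 blue (np.int64(68), [51.0, 52.0, 57.8], [-39.0, -21.0]) dark (np.int64(13), [57.0, 58.2, 59.6], [-26.0, -19.0])
-5 blue (np.int64(63), [50.5, 52.0, 57.9], [-40.0, -20.0]) dark (np.int64(14), [57.9, 58.2, 59.3], [-30.0, -26.0])
5 blue (np.int64(25), [50.4, 51.6, 52.7], [-40.0, -34.0]) dark None
15 blue (np.int64(42), [50.5, 51.9, 54.6], [-36.0, -24.0]) dark (np.int64(6), [56.1, 57.9, 59.8], [-24.0, -19.0])
25 blue (np.int64(45), [50.6, 51.5, 53.0], [-28.0, 13.0]) dark (np.int64(12), [56.3, 60.0, 62.2], [-28.0, 15.0])
35 blue (np.int64(50), [50.6, 51.7, 54.1], [-13.0, 14.0]) dark (np.int64(27), [59.6, 62.0, 63.3], [-28.0, 22.0])
45 blue None dark None
```

Ring underside is about 0.0528, level, with the cover about 7 mm down. Now I open the pliers while keeping the ring down.

Emit:
jog_arm:
  plan:
    - [0, -0.02, 0.03, 0, 0, 0, 0.56]
    - [0, -0.04, 0.06, 0, 0, 0, 0.53]
    - [0, -0.07, 0.1, 0, 0, 0, 0.5]
    - [0, -0.11, 0.14, 0, 0, 0, 0.47]
    - [-0.01, -0.15, 0.19, 0, 0, 0, 0.44]
    - [-0.02, -0.19, 0.24, 0, 0, 0, 0.41]
    - [-0.03, -0.22, 0.3, 0, 0, 0, 0.38]
    - [-0.04, -0.25, 0.35, 0, 0, 0, 0.35]
    - [-0.05, -0.28, 0.39, 0, 0, 0, 0.32]
    - [-0.05, -0.3, 0.42, 0, 0, 0, 0.29]
    - [-0.05, -0.3, 0.42, 0, 0, 0, 0.285]
    - [-0.05, -0.3, 0.42, 0, 0, 0, 0.285]
    - [-0.05, -0.3, 0.42, 0, 0, 0, 0.285]

```text
time: 13.75
ee_pos: [0.5664, -0.1771, 0.1193]
orientation: [[0.383, -0.924, 0.0], [-0.924, -0.383, 0.0], [-0.0, -0.0, -1.0]]
contact_force: [0.5, 0.1, -0.4]
width: 0.0614
```

```bash
python3 chk.py 11; python3 prof.py w11 s11
```

```text
13.75 [ 0.5664 -0.1771  0.1193] [ 0.49  0.14 -0.45] [ 0.051 -0.037 -0.055] 0.061370155664313614
handle top -0.0348 y (-26.114543914794922, 1.1384859085083008)
handle top -0.0347 y (24.93646812438965, 0.4567222595214844)
cover z 1647 0.0545
w 11
-45 blue (np.int64(128), [53.7, 54.4, 55.1], [-15.0, 17.0]) dark None
-35 blue (np.int64(464), [53.7, 54.5, 55.4], [-25.0, 27.0]) dark (np.int64(62), [59.1, 59.6, 60.6], [-2.0, 6.0])
-25 blue (np.int64(296), [53.7, 54.5, 55.3], [-27.0, 31.0]) dark None
-15 blue (np.int64(76), [53.8, 54.6, 59.5], [-26.0, 30.0]) dark (np.int64(9), [58.8, 59.6, 59.9], [-20.0, 24.0])
-5 blue None dark None
5 blue None dark (np.int64(12), [55.1, 59.4, 60.0], [-21.0, 27.0])
15 blue None dark (np.int64(12), [74.2, 74.9, 76.0], [-1.0, 6.0])
25 blue (np.int64(414), [53.7, 54.5, 55.6], [-27.0, 27.0]) dark (np.int64(51), [63.5, 64.3, 65.4], [-15.0, 12.0])
35 blue (np.int64(262), [53.8, 54.9, 60.2], [-16.0, 13.0]) dark (np.int64(264), [58.4, 63.6, 64.9], [-14.0, 16.0])
45 blue None dark None
s 11
-45 blue (np.int64(12), [52.7, 53.8, 54.7], [-10.0, 10.0]) dark None
-35 blue (np.int64(93), [52.5, 53.9, 57.8], [-25.0, 10.0]) dark (np.int64(18), [58.3, 59.0, 59.9], [-3.0, 4.0])
-25 blue (np.int64(92), [52.4, 54.1, 55.7], [-34.0, -7.0]) dark None
-15 blue (np.int64(74), [52.4, 53.8, 55.2], [-38.0, -21.0]) dark None
-5 blue (np.int64(75), [52.3, 54.2, 55.4], [-40.0, -6.0]) dark (np.int64(6), [58.1, 58.8, 59.6], [-24.0, -22.0])
5 blue (np.int64(71), [52.7, 53.9, 55.7], [-39.0, -22.0]) dark (np.int64(6), [58.1, 59.4, 59.9], [-23.0, -21.0])
15 blue (np.int64(71), [52.9, 53.7, 55.1], [-35.0, -16.0]) dark (np.int64(7), [57.7, 59.7, 60.4], [-15.0, -9.0])
25 blue (np.int64(41), [52.5, 53.7, 55.2], [-29.0, -17.0]) dark None
35 blue (np.int64(29), [52.4, 55.1, 62.7], [-17.0, 7.0]) dark (np.int64(13), [62.0, 63.5, 65.3], [-16.0, 7.0])
45 blue None dark None
```

The ring has closed under the collar: arm tops about 59.5 mm, cover about 4.5 mm down. Drawing the pliers straight out.

Emit:
jog_arm:
  plan:
    - [0, 0, -0.2, 0, 0, 0, 0.285]
    - [0, 0, -0.4, 0, 0, 0, 0.285]
    - [0, 0, -0.6, 0, 0, 0, 0.285]
    - [0, 0, -0.8, 0, 0, 0, 0.285]
    - [0, 0, -1.0, 0, 0, 0, 0.285]
    - [0, 0, -1.2, 0, 0, 0, 0.285]
    - [0, 0, -1.5, 0, 0, 0, 0.285]
    - [0, 0, -2, 0, 0, 0, 0.285]
    - [0, 0, -4, 0, 0, 0, 0.285]
    - [0, 0, -7, 0, 0, 0, 0.285]
    - [0, 0, -7, 0, 0, 0, 0.285]
    - [0, 0, -7, 0, 0, 0, 0.285]

```text
time: 15.05
ee_pos: [0.5666, -0.1773, 0.19]
orientation: [[0.383, -0.924, 0.001], [-0.924, -0.383, -0.0], [0.001, -0.001, -1.0]]
contact_force: [-0.1, -1.0, -2.0]
width: 0.0612
```

```bash
python3 chk.py 12; python3 prof.py s12 w12; python3 -c "
from h import *
print(np.array(robot.read_state()['orientation']).round(4).tolist())"
```

```text
15.05 [ 0.5666 -0.1773  0.19  ] [-0.12 -1.02 -2.02] [ 0.048 -0.001 -0.013] 0.06122215807963564
handle top -0.0348 y (-26.11991310119629, 0.7469387054443359)
handle top -0.0348 y (25.114845275878906, 0.5087623596191406)
cover z 1626 0.0554
s 12
-45 blue (np.int64(13), [53.4, 54.1, 54.8], [-10.0, 10.0]) dark None
-35 blue (np.int64(131), [53.7, 55.0, 58.0], [-25.0, 22.0]) dark (np.int64(17), [58.6, 59.5, 61.0], [-3.0, 4.0])
-25 blue (np.int64(113), [53.6, 54.7, 56.6], [-33.0, 30.0]) dark None
-15 blue (np.int64(74), [52.9, 54.6, 56.3], [-39.0, -20.0]) dark None
-5 blue (np.int64(74), [53.8, 54.8, 56.9], [-40.0, -4.0]) dark None
5 blue (np.int64(71), [53.2, 54.5, 56.2], [-39.0, -21.0]) dark None
15 blue (np.int64(114), [53.4, 54.6, 56.3], [-35.0, 31.0]) dark (np.int64(13), [58.1, 59.1, 60.9], [-17.0, 13.0])
25 blue (np.int64(105), [53.5, 55.4, 62.6], [-27.0, 27.0]) dark (np.int64(85), [57.3, 63.5, 65.4], [-17.0, 15.0])
35 blue (np.int64(33), [53.9, 58.2, 63.8], [-17.0, 7.0]) dark (np.int64(28), [61.9, 64.7, 66.0], [-16.0, 14.0])
45 blue None dark None
w 12
-45 blue None dark None
-35 blue None dark None
-25 blue None dark None
-15 blue None dark None
-5 blue (np.int64(164), [54.5, 55.3, 56.2], [-38.0, 40.0]) dark (np.int64(12), [59.5, 59.8, 60.5], [-22.0, 25.0])
5 blue (np.int64(375), [54.5, 55.3, 56.5], [-37.0, 38.0]) dark (np.int64(58), [59.5, 60.1, 61.2], [-20.0, 24.0])
15 blue (np.int64(444), [54.4, 55.3, 56.5], [-34.0, 34.0]) dark (np.int64(96), [59.2, 60.4, 64.9], [-15.0, 19.0])
25 blue (np.int64(466), [54.4, 55.5, 63.3], [-27.0, 26.0]) dark (np.int64(193), [58.3, 64.8, 65.9], [-14.0, 17.0])
35 blue (np.int64(177), [54.5, 55.8, 65.2], [-16.0, 13.0]) dark (np.int64(119), [61.7, 65.1, 66.1], [-14.0, 16.0])
45 blue None dark None
[[0.3828, -0.9238, -0.0012], [-0.9238, -0.3828, 0.0004], [-0.0008, 0.001, -1.0]]
```

The ring stays home, with the cover about 4 mm down. Now carrying the pliers back above the stand.

Emit:
jog_arm:
  plan:
    - [-2, -0.4, 0, 0, 0, 0.03, 0.285]
    - [-5, -1.1, 0, 0, 0, 0.07, 0.285]
    - [-8.5, -1.8, 0, 0, 0, 0.11, 0.285]
    - [-12, -2.5, 0, 0, 0, 0.15, 0.285]
    - [-15.5, -3.2, 0, 0, 0, 0.19, 0.285]
    - [-19, -4, 0, 0, 0, 0.23, 0.285]
    - [-22.5, -4.7, 0, 0, 0, 0.27, 0.285]
    - [-26, -5.4, 0, 0, 0, 0.3, 0.285]
    - [-29.5, -6.2, 0, 0, 0, 0.33, 0.285]
    - [-32.5, -6.9, 0, 0, 0, 0.36, 0.285]
    - [-35, -7.4, 0, 0, 0, 0.372, 0.285]
    - [-36.5, -7.7, 0.5, 0, 0, 0.372, 0.285]
    - [-37.1, -7.78, 1, 0, 0, 0.372, 0.285]
    - [-37.1, -7.78, 2, 0, 0, 0.372, 0.285]
    - [-37.1, -7.78, 2, 0, 0, 0.372, 0.285]
    - [-37.1, -7.78, 2, 0, 0, 0.372, 0.285]
    - [-37.1, -7.78, 2, 0, 0, 0.372, 0.285]

```text
time: 16.85
ee_pos: [0.4966, 0.1942, 0.1694]
orientation: [[0.019, -1.0, 0.0], [-1.0, -0.019, -0.0], [0.0, -0.0, -1.0]]
contact_force: [0.6, -0.2, -1.4]
width: 0.061
```

```bash
python3 - <<'E'
from h import *
s=robot.read_state(); R=s['orientation']; print(s['time'],s['ee_pos'],R.round(4).tolist(),s['contact_force'],s['width'])
grab('top','t13'); im,W=cloud('t13'); z=W[...,2]
hsv=cv2.cvtColor(im,cv2.COLOR_RGB2HSV)
m=(hsv[...,1]<80)&(z>.05)&(z<.078)&(np.hypot(W[...,0]-.496,W[...,1]-.193)<.05); print(m.sum()); print(cv2.minAreaRect((W[m][:,:2]*1000).astype(np.float32)))
E
```

```text
16.85 [0.49661984 0.19418623 0.16940461] [[0.0191, -0.9998, 0.0002], [-0.9998, -0.0191, -0.0003], [0.0003, -0.0002, -1.0]] [ 0.55218803 -0.19498835 -1.36059804] 0.06101148694860987
91
((495.71063232421875, 159.23023986816406), (53.114444732666016, 7.741640090942383), 2.4800872802734375)
```

Emit:
jog_arm:
  plan:
    - [0, 0, 2, 0, 0, 0, 0.285]
    - [0, 0, 4, 0, 0, 0, 0.285]
    - [0, 0, 6, 0, 0, 0, 0.285]
    - [0, 0, 7, 0, 0, 0, 0.285]
    - [0, 0, 7.6, 0, 0, 0, 0.285]
    - [0, 0, 8, 0, 0, 0, 0.285]
    - [0, 0, 8.3, 0, 0, 0, 0.285]
    - [0, 0, 8.5, 0, 0, 0, 0.285]
    - [0, 0, 8.6, 0, 0, 0, 0.285]
    - [0, 0, 8.6, 0, 0, 0, 0.285]

```text
time: 17.9
ee_pos: [0.4963, 0.1953, 0.0835]
orientation: [[0.021, -1.0, 0.0], [-1.0, -0.021, 0.0], [-0.0, -0.0, -1.0]]
contact_force: [0.4, 0.7, -1.4]
width: 0.0612
```

Emit:
jog_arm:
  plan:
    - [0, 0, 0.08, 0, 0, 0, 0.285]
    - [0, 0, 0.15, 0, 0, 0, 0.285]
    - [0, 0, 0.2, 0, 0, 0, 0.285]
    - [0, 0, 0.2, 0, 0, 0, 0.285]

```text
time: 18.3
ee_pos: [0.4967, 0.1954, 0.0822]
orientation: [[0.021, -1.0, 0.001], [-1.0, -0.021, 0.001], [-0.0, -0.001, -1.0]]
contact_force: [-0.3, -0.3, 7.9]
width: 0.0614
```

The bars have touched the wall tops (+8 N). Releasing slowly, then retreating.

Emit:
jog_arm:
  plan:
    - [0, 0, -0.03, 0, 0, 0, 0.26]
    - [0, 0, -0.03, 0, 0, 0, 0.22]
    - [0, 0, -0.03, 0, 0, 0, 0.15]
    - [0, 0, -0.03, 0, 0, 0, 0]
    - [0, 0, -0.03, 0, 0, 0, 0]
    - [0, 0, -0.03, 0, 0, 0, 0]
    - [0, 0, -1, 0, 0, 0, 0]
    - [0, 0, -3, 0, 0, 0, 0]
    - [0, 0, -7, 0, 0, 0, 0]
    - [0, 0, -11, 0, 0, 0, 0]
    - [0, -5, -15, 0, 0, 0, 0]
    - [0, -5, -15, 0, 0, 0, 0]
    - [0, -5, -15, 0, 0, 0, 0]
    - [0, -5, -15, 0, 0, 0, 0]

```text
time: 19.7
ee_pos: [0.5453, 0.1962, 0.231]
orientation: [[0.021, -1.0, -0.001], [-1.0, -0.021, -0.0], [0.0, 0.001, -1.0]]
contact_force: [-0.7, -0.7, 0.0]
width: 0.0855
```

```bash
python3 - <<'E'
from h import *
s=robot.read_state(); print(s['time'],s['ee_pos'],s['contact_force'],s['width'])
grab('wrist','w14'); grab('scene','s14'); grab('top','t14')
for t,f in (('w14',wcloud),('s14',cloud)):
    im,W=f(t); hsv=cv2.cvtColor(im,cv2.COLOR_RGB2HSV).astype(int)
    m=(hsv[...,0]<20)&(hsv[...,1]>130)&(hsv[...,2]>40)&(W[...,2]>.112)&(W[...,2]<.124)&(np.hypot(W[...,0]-.496,W[...,1]-.193)<.06)
    for sg in (-1,1):
        p=W[m&((W[...,1]-.194)*sg>0)]; print(t,len(p),p.mean(0).round(4) if len(p) else '')
S=np.load('pics/s14.npz')['im']; T=np.load('pics/t14.npz')['im']
D=np.hstack([cv2.resize(S[90:200,290:420],(400,340)),cv2.resize(S[235:345,195:325],(400,340))]); 
cv2.imwrite('pics/c14.png',np.clip(D*1.6,0,255).astype(np.uint8)[:,:,::-1])
E
python3 prof.py s14
```

```text
19.7 [0.54525074 0.19617872 0.2310306 ] [-0.65148798 -0.70780697  0.01495015] 0.0855379562439094
w14 247 [0.4963 0.1692 0.1166]
w14 224 [0.4959 0.222  0.1171]
s14 39 [0.5    0.1658 0.1154]
s14 35 [0.4971 0.2194 0.1156]
s 14
-45 blue (np.int64(12), [53.8, 54.6, 55.2], [-12.0, 6.0]) dark None
-35 blue (np.int64(129), [53.7, 54.8, 58.0], [-25.0, 21.0]) dark (np.int64(25), [58.2, 59.8, 60.6], [-3.0, 5.0])
-25 blue (np.int64(120), [53.4, 54.4, 56.3], [-33.0, 31.0]) dark (np.int64(11), [59.7, 60.2, 61.0], [-9.0, 8.0])
-15 blue (np.int64(99), [53.6, 54.9, 55.9], [-38.0, 36.0]) dark None
-5 blue (np.int64(96), [53.3, 54.8, 56.5], [-39.0, 37.0]) dark (np.int64(6), [59.1, 59.7, 60.9], [-23.0, -22.0])
5 blue (np.int64(108), [53.7, 54.8, 55.9], [-38.0, 36.0]) dark (np.int64(6), [59.1, 59.8, 60.5], [-23.0, -20.0])
15 blue (np.int64(126), [53.4, 54.6, 56.2], [-34.0, 33.0]) dark (np.int64(27), [58.1, 59.5, 61.2], [-17.0, 16.0])
25 blue (np.int64(101), [53.5, 55.1, 62.6], [-26.0, 27.0]) dark (np.int64(98), [58.0, 63.8, 65.5], [-17.0, 15.0])
35 blue (np.int64(33), [54.1, 58.7, 65.1], [-17.0, 8.0]) dark (np.int64(40), [61.2, 64.2, 65.5], [-16.0, 15.0])
45 blue None dark None
```

View pics/c14.png

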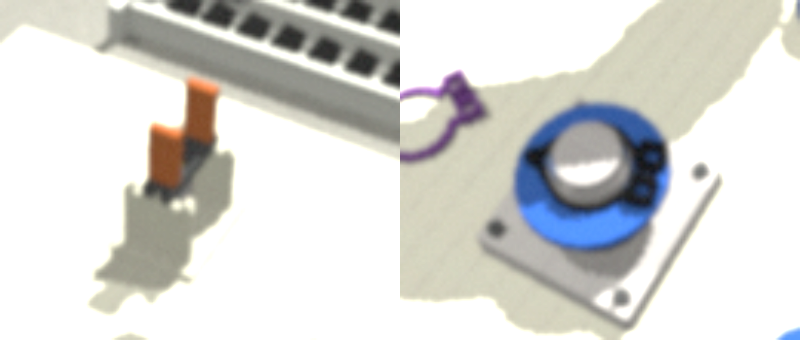

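The pliers stand upright in the stand and the ring sits closed beneath the collar. Handing in.

```bash
python3 -c "
from workcell import robot
print(robot.hand_in())"
```

```text
the job is handed in; nothing more can be done
None
```

The snap ring is in the groove under the collar and the pliers are back in their stand. I handed the job in at about 20 s of the 61 s allowed; the hand-in gives no verdict.

**What I did:** I took the pliers from the stand and lowered both pins into the ring's eyes with no contact force. I spread the ring over the collar and pressed it down level, with the cover about 7 mm down. Then I let it close, drew the pliers out and hung them back in the stand.

**Last checks:**

| Item | Measured | Wanted |
|---|---|---|
| Ring underside above the hub origin | about 54.5–55 mm (arm tops 59.5–60) | 52.5–57.2 mm |
| Ring state | closed and level; spread seen only from the eye positions | under 0.09 rad spread, 0.06 rad tilt |
| Cover | about 4 mm down | 2.5–6 mm |
| Pliers | upright; handle tops at 117 mm, about 53 mm apart; not squeezed | hanging on the bars, not squeezed |
| Gripper | open and clear, no contact force | touching nothing |

**Disagreements:**
- The wrist and scene cameras differ by 1–3 mm on where the pliers and eyes are. That is inside the tolerances.
- The tip height worked out from the handle tops came out 2–3 mm higher than the ring depth suggested while pressing. I trusted the ring depth.

I did not measure the roller, pot or screwdriver again, but no move came near them.

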